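Set the plaster vibrator's strength wheel and start it

ROBOT

A 6-joint arm with a two-finger parallel gripper is mounted at the origin on a cart in front of the work surface, level with it; the furniture and walls round the work are solid. World frame = base frame: x ahead of the robot, y to its left, z up, the work surface at z = 0. Lengths are in m, angles in rad, forces in N, time in s.
With the tool pointing down it reaches from about 0.35 to 0.975 m from the base axis. Payload 4.9 kg.
Tool frame: the origin (TCP) lies on the centre line of the jaws, within the pads' length; the fingertips stand 14 mm ahead of it and the grasp point (between the pads) lies 5 mm behind it (manip.nose_length is the distance from the TCP to the fingertips, in m); z points along the fingers, y is the line along which they close (so a half turn about z gives the same grasp; the last joint's range is limited). The gripper opens to 85 mm and grips with 20 to 120 N. Pads are 22 mm wide; open, the fingers measure 114 mm over their backs; the gripper's body (76 mm by 85 mm) begins 54 mm behind the grasp point. The pads swing forward as they close: fully open they stand 13 mm farther back than shut.
Start: joints at [-1.403, 0.053, 1.613, -0, 1.476, -0.119], TCP at [0.177, -0.599, 0.245] pointing down, gripper open.
Joint ranges: [-3.01, 3.01], [-1.01, 2.22], [0.06, 2.58], [-1.02, 4.17], [0.09, 2.62], [-3.14, 3.14]. Speed limits (rad/s): [2.57, 2.57, 3.14, 3.14, 3.14, 3.14].

INTERFACE

Orientations are given as a unit quaternion [w, x, y, z].
In Python, from plant import manip, imaging gives the robot as it stands.
- The arm moves only by the tool play_rows, never from a script. Its argument "commands" is a list of rows, each a list of 6 numbers: the shift along the tool's x, y, z in mm, then the turn, a rotation vector about the tool's x, y, z in degrees. A call has 1 to 5 rows; each row shifts and turns the commanded pose from where the row before left it, along the tool's axes as they then stand; what a row does not reach is not made up. A row lasts 1/12 s, in which the tool goes at most 41.7 mm and 7.16 degrees, less where a joint would pass 70% of its speed; a pose out of reach is approached as far as the arm can. A call is refused whole if a number of a shift passes 41.7 or a number of a turn 7.16, either way. A call with a gripper value outside its range is refused whole. "hand" is the finger opening in mm, from 0 to 85.4, set as the call begins (left out, the last holds). The fingers move at their own pace and stop on an object; the grip force is fixed at half the most. Time passes only in rows, so rows that do not move let the fingers close. It gives the time, the measured TCP pose, the force, the opening and the grip force at its end, in the units of the state.
- manip.state(): the state, without advancing time (a new reading comes with each control period).
- imaging.grab_frame(name): name is "scene" or "top" or "wrist"; returns a dict with "image" (420x560x3 uint8, red, green, blue), "fx", "fy", "cx", "cy" (pixels), "R" (3x3) and "t" (3): a world point X has camera coordinates R X + t; the wrist camera has in their place "mount" (4x4, takes a point from camera to tool coordinates, whose origin is the TCP and whose axes are the flange's). Camera axes: x right, y down, z forward; pixel columns grow to the right and rows downward; lengths in m; the calibration is good to about 2 mm. The wrist camera is an equidistant fisheye: a pixel r from the principal point sees the ray r / f radians off the axis. A picture is of the moment at which its call begins: read the wrist's pose just before it. There is no depth.
- manip.job_done(): hands the job in; it is judged then, once.
The state is a dict: "time": time; "joint_pos": joint angles; "joint_vel": joint speeds; "joint_efforts": joint torques, N m; "tool_pos": TCP position; "tool_rot": TCP orientation; "contact_force": force on the tool from outside, world axes, zero at the start; "ft_torque": the same for the moment, N m; "gripper_width": opening from 0.0 (shut) to 1.0 (fully open); "grasp_force": force on a finger pad.
Only numpy, scipy, OpenCV 4.12 (cv2) and the standard library are available. Lean on these libraries where they do the work, as an engineer would, in place of code of your own. Each camera call takes 0.05 s, during which the arm holds its last target. There are 200 camera calls.

TASK

The plaster vibrator has a dental cast waiting on its rubber plate. Roll the ribbed thumbwheel that peeps out of the slot in its panel, with a light fingertip (never above 15 N on the wheel), until the red pointer stands at the green tab, and take the finger off. Then press the round green start button down and let go, leaving the cast and everything else lying as it is.

Things in the scene. Friction and masses are not known exactly. Their poses are not given: they have to be found in the camera images.
- vibrator: plaster vibrator, fixed: white box 170 (its x) x 200 (its y) x 50 mm high, level top panel 50 mm above the origin, which is the centre of its underside; x points to the back (away from the robot), y to the left, z up. The rear of the panel carries a black rubber plate, 70 x 176 x 10 mm, centred at (44, 0) mm
- wheel_mount: thumbwheel mount; fixed origin = centre of the wheel's slot (16 mm in x, 40 mm in y) at the panel's top, (-50, 45, 50) mm in the vibrator's frame; axes as the vibrator's. Black wheel, 12 mm wide, radius 20 mm, axle along x: its rim rolls along y. The rim's crest stands 3 to 9 mm above the panel, differing from unit to unit and not told by this pose: feel for it. Over 15 N damages it
- wheel (a joint): turn of the thumbwheel, 0 to 3.6 rad, stops at both ends, stays where left; grows when the crest is rolled toward the vibrator's -y (right). The rim has no teeth to push (ribs only drawn): friction carries it; it needs 2.5 N along the rim, so some 3 to 5 N of downward press, else the finger slips. The axle is sprung, yielding down 1 mm per 10 N
- pointer (a joint): place of the red pointer along its scale in m, 0 at the left end, growing to the right (vibrator's -y); geared to the wheel, 0.015 m per rad
- tab (a joint): place of the green tab along the same scale in m, same zero and direction; it stays put. The pointer is set when pointer and tab agree within half the tab's width (3.5 mm)
- pointer_mark (a point): middle of the red pointer, a little flag 2.2 mm wide standing in a narrow scale window, 9 x 66 mm along y, centred at (-12, 45) mm in the vibrator's frame; about level with the panel, its height means nothing. The pointer cannot be moved by hand
- tab_mark (a point): the point of the scale that the green tab marks (on the pointer's line, in the window). The tab itself, 7 x 7 mm, stands on the panel 8.5 mm behind (+x) this point
- start (a joint): travel of the start button in m, 0 released, 0.006 fully down; springs back; fully down takes 5 N, and it starts the machine beyond 0.004
- start_top (a point): centre of the top face of the round green start button, 26 mm across, on the panel at about (-50, -52) mm in the vibrator's frame; pressed straight down
- cast_center (a point): centre (half-way up) of a white dental cast, about 55 x 60 x 30 mm, loose on the rubber plate; leave it
- spatula: steel spatula 154 mm long (its y), 7 mm high, loose, in front of the vibrator; leave it
- dish: small white glass dish, 35 mm across, 22 mm high, loose, left of the vibrator; leave it
- bottle: small black bottle with a blue band, 21 mm across, 58 mm high, loose, right of the vibrator; leave it
- roll: roll of tan tape lying flat, 48 mm across, 12 mm high, loose, right of the vibrator; leave it

How it is judged:
By the outcome, as a careful person would: the job done as asked, in the order asked, and still so for the second after the job is handed in, with the robot touching nothing.
It also fails if it takes over 64 s, if anything falls off the work surface, if the arm or the gripper's body presses on something with over 40 N, if the wrist force passes 120 N, or if a joint passes its speed limit or range.

## Working session

There is one attempt and no reset: what is moved stays moved. The work goes in short steps, Python scripts to look and compute and a tool call to move; the robot and the scene stay as the last step left them, time stands still between calls to the robot, and variables do not carry over. Pictures are saved under pics/ and viewed, at most 10 in all, crops included, and the job is handed in when it is done.

Besides the shell and the picture viewer there is one more tool, called after "Request:" as name([rows], argument=value, ...), one row to a line, values as JSON. play_rows: Moves the arm, as the interface text tells. Its arguments: {"type":"object","properties":{"commands":{"type":"array","items":{"type":"array","items":{"type":"number"}}},"hand":{"type":"number"}},"required":["commands"]}

```bash
mkdir -p pics
cat > h.py <<'E'
import sys; sys.path.insert(0,'.')
import numpy as np, cv2
from plant import manip, imaging
def grab(n,fn):
    f=imaging.grab_frame(n); cv2.imwrite('pics/'+fn,f['image'][:,:,::-1]); np.savez('pics/'+fn+'.npz',**f); return f
def ray(f,u,v):
    d=np.array([(u-f['cx'])/f['fx'],(v-f['cy'])/f['fy'],1.]); R=np.array(f['R']); t=np.array(f['t'])
    return -R.T@t, R.T@d
def atz(f,u,v,z):
    o,d=ray(f,u,v); return o+d*(z-o[2])/d[2]
E
python3 - <<'E'
from h import *
s=manip.state(); print(s)
for n in('top','scene'):
    f=grab(n,n+'1.png'); print(n,f['fx'],f['cx'],f['cy'],np.round(-np.array(f['R']).T@f['t'],3))
E
```

```text
{'time': 0.0, 'joint_pos': array([-1.40301892e+00,  5.33980311e-02,  1.61427394e+00,  9.48971583e-07,
        1.47598372e+00, -1.18992908e-01]), 'joint_vel': array([-9.29423468e-04,  2.93582266e-04, -9.39888147e-04,  1.46348208e-03,
        8.12278148e-04,  4.62980292e-05]), 'joint_efforts': array([-8.93162123e-04, -3.93686235e+01, -3.70179391e+01, -2.49434142e-04,
        6.94626564e-03, -7.35982326e-06]), 'tool_pos': array([ 0.17669204, -0.59889764,  0.24404944]), 'tool_rot': array([-1.03122161e-03,  9.89737428e-01,  1.42894227e-01, -2.46863578e-05]), 'contact_force': array([-0.0971418, -0.7719608,  0.3584677]), 'ft_torque': array([ 0.01704184, -0.02194324,  0.0399813 ]), 'grasp_force': 0.0, 'gripper_width': 0.9986001764039906}
top 421.2703246715172 276.0041658357767 212.4879099931991 [ 0.509 -0.093  1.004]
scene 502.0922962701701 283.6735245649816 215.8971537648595 [-0.095 -0.586  0.444]
```

View pics/top1.png

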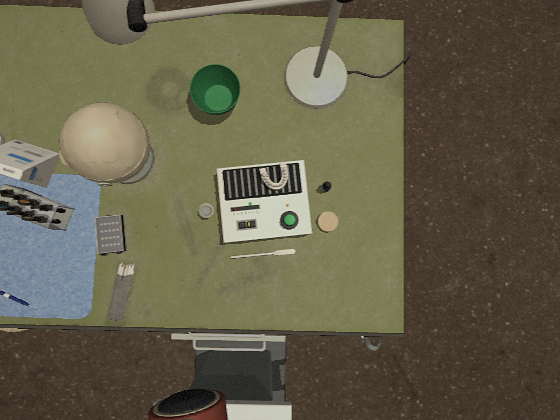

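View pics/scene1.png

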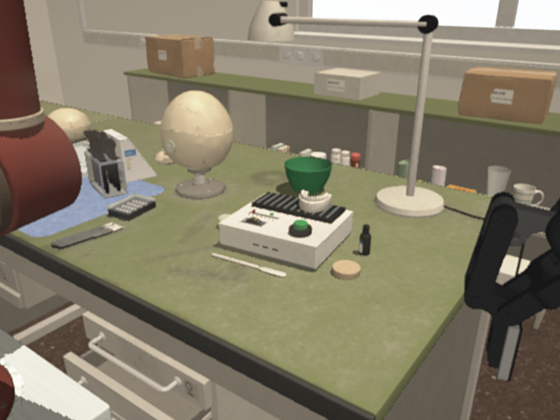

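The top view shows the vibrator with corners near (218,167), (304,160), (311,235) and (221,243). The wheel is near (246,225), the button near (289,220) and the scale near (245,208). Next I'll enlarge it.

Run:
```python
from h import *
f=np.load('pics/top1.png.npz'); im=f['image'][150:255,205:345]
cv2.imwrite('pics/z1.png',cv2.resize(im[:,:,::-1],None,fx=5.5,fy=5.5,interpolation=cv2.INTER_CUBIC))
for n,u,v,z in [('bl',218,167,.05),('br',304,160,.05),('fr',311,235,.05),('fl',221,243,.05),('wheel',246.5,225,.055),('btn',289,219.5,.06)]:
    print(n,atz(f,u,v,z))
```

```text
bl [0.6905051  0.02334686 0.05      ]
br [ 0.71299578 -0.17330735  0.05      ]
fr [ 0.54101436 -0.19290203  0.05      ]
fl [0.51737188 0.00991862 0.05      ]
wheel [ 0.55931486 -0.04636342  0.055     ]
btn [ 0.57411819 -0.14160525  0.06      ]
```

View pics/z1.png

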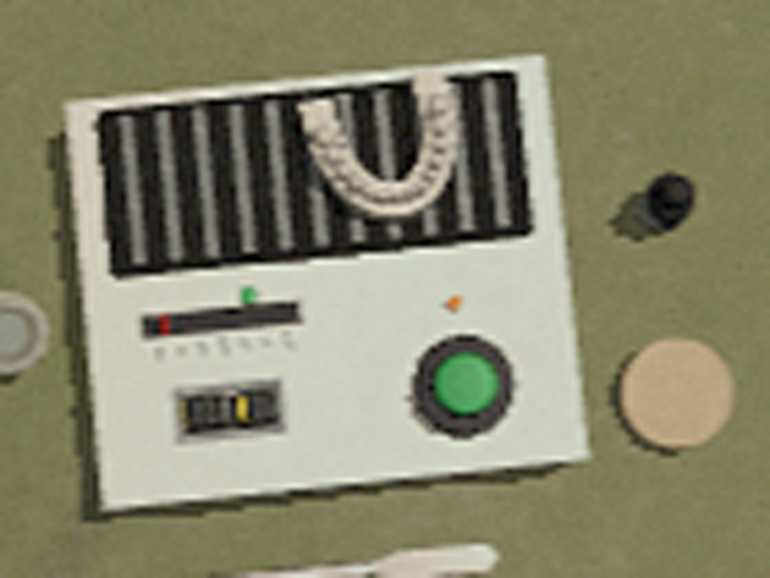

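Request:
play_rows([
  [0,0,0,0,0,5],
  [0,0,0,0,0,4.9],
  [26,-29.7,6,0,0,0],
  [26,-29.7,6,0,0,0],
  [26,-29.7,6,0,0,0],
], hand=0)

```text
time: 0.52
tool_pos: [0.2443, -0.5009, 0.2263]
tool_rot: [-0.001, 0.998, 0.056, -0.0]
contact_force: [0.8, 0.4, -0.2]
gripper_width: 0.3
grasp_force: 0.0
```

Request:
play_rows([
  [26,-29.7,6,0,0,0],
  [26,-29.7,6,0,0,0],
  [26,-29.7,6,0,0,0],
  [26,-29.7,6,0,0,0],
  [26,-29.7,6,0,0,0],
])

```text
time: 0.93
tool_pos: [0.3569, -0.3378, 0.1966]
tool_rot: [-0.0, 0.998, 0.057, -0.0]
contact_force: [0.1, -0.0, -0.0]
gripper_width: -0.001
grasp_force: 0.0
```

Request:
play_rows([
  [26,-29.7,6,0,0,0],
  [26,-29.7,6,0,0,0],
  [26,-29.7,6,0,0,0],
  [26,-29.7,6,0,0,0],
  [26,-29.7,6,0,0,0],
])

```text
time: 1.35
tool_pos: [0.4692, -0.1754, 0.1667]
tool_rot: [-0.0, 0.998, 0.057, -0.0]
contact_force: [0.3, -1.4, 0.1]
gripper_width: 0.003
grasp_force: 0.0
```

Request:
play_rows([
  [26,-29.7,6,0,0,0],
  [20,-29.7,6,0,0,0],
  [0,0,0,0,0,0],
  [0,0,0,0,0,0],
])

```text
time: 1.68
tool_pos: [0.5075, -0.1114, 0.1542]
tool_rot: [-0.0, 0.998, 0.059, -0.001]
contact_force: [-0.4, -0.2, -0.2]
gripper_width: -0.002
grasp_force: 0.0
```

```bash
cat >> h.py <<'E'
def pose():
    s=manip.state(); w,x,y,z=s['tool_rot']
    from scipy.spatial.transform import Rotation as Ro
    return s, Ro.from_quat([x,y,z,w]).as_matrix(), np.array(s['tool_pos'])
def wz(f,R,p,u,v,z):
    M=np.array(f['mount']); a=np.array([(u-f['cx'])/f['fx'],(v-f['cy'])/f['fy']]); th=np.linalg.norm(a)
    d=np.r_[a/max(th,1e-9)*np.sin(th),np.cos(th)]
    o=R@M[:3,3]+p; d=R@M[:3,:3]@d
    return o+d*(z-o[2])/d[2]
E
python3 - <<'E'
from h import *
s,R,p=pose(); f=grab('wrist','w1.png'); np.savez('pics/w1p.npz',R=R,p=p); print(p,np.round(R,4)); print(np.round(f['mount'],3),f['fx'])
E
```

```text
[ 0.50750788 -0.11138952  0.15423626] [[ 9.931e-01  1.175e-01 -2.100e-03]
 [ 1.175e-01 -9.931e-01  5.000e-04]
 [-2.000e-03 -7.000e-04 -1.000e+00]]
[[ 0.    -0.96  -0.279  0.071]
 [ 1.     0.     0.     0.001]
 [-0.    -0.279  0.96  -0.128]
 [ 0.     0.     0.     1.   ]] 325.19226210127806
```

View pics/w1.png

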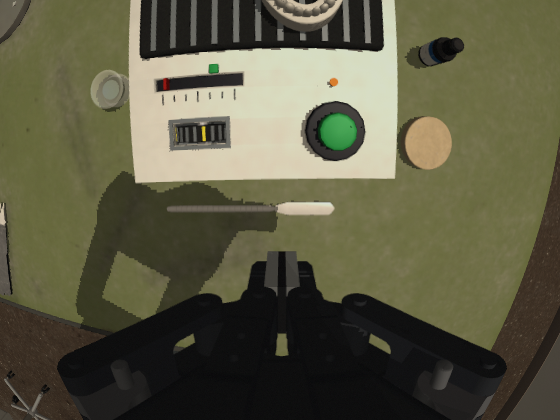

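The wrist view shows the wheel slot centre at (200,133), the button top at (338,131) and the pointer at (165,85). The tab is at (213,69), the window ends at (156,84) and (243,79), and the front corners at (135,182) and (396,178).

Run:
```python
from h import *
f=dict(np.load('pics/w1.png.npz')); q=np.load('pics/w1p.npz'); R,p=q['R'],q['p']
P={}
for n,u,v,z in [('slot',200,133,.05),('btn',338,131,.06),('fl',135,182,.05),('fr',396,178,.05),('ptr',165,85,.05),('tab',213,69,.053),('w0',156,84,.05),('w1',243,79,.05)]:
    P[n]=wz(f,R,p,u,v,z); print(n,np.round(P[n],4))
d=P['fl']-P['fr']; yaw=np.arctan2(-d[0],d[1]); ex=np.array([np.cos(yaw),np.sin(yaw)]);ey=np.array([-ex[1],ex[0]])
print('yaw',np.degrees(yaw),'width',np.linalg.norm(d[:2]),'slot from fl',(P['slot']-P['fl'])[:2]@ex,(P['slot']-P['fl'])[:2]@ey)
print('tab-ptr',(P['tab']-P['ptr'])[:2]@-ey,'win',(P['w0']-P['w1'])[:2]@ey,'w0-ptr',(P['w0']-P['ptr'])[:2]@ey)
print('tool delta to slot',np.round(R.T@(P['slot']-p)*1000,1),'to btn',np.round(R.T@(P['btn']-p)*1000,1), manip.nose_length)
```

```text
slot [ 0.5613 -0.0467  0.05  ]
btn [ 0.574  -0.1433  0.06  ]
fl [0.5198 0.0041 0.05  ]
fr [ 0.5459 -0.1949  0.05  ]
ptr [ 0.5951 -0.0163  0.05  ]
tab [ 0.6081 -0.0521  0.053 ]
w0 [ 0.5956 -0.009   0.05  ]
w1 [ 0.6027 -0.0738  0.05  ]
yaw 7.462291655306017 width 0.20070634502693946 slot from fl 0.03453809864222471 -0.055752308236278685
tab-ptr 0.03717454230828382 win 0.06517522717755148 w0-ptr 0.007190101138305142
tool delta to slot [ 61.2 -57.9 104.2] to btn [62.5 39.6 94.1] 0.014
```

Request:
play_rows([
  [15,-16.5,10,0,0,0],
  [15,-16.5,10,0,0,0],
  [15,-16.5,10,0,0,0],
  [15,-16.5,10,0,0,0],
  [0,0,0,0,0,0],
])

```text
time: 2.15
tool_pos: [0.5595, -0.0399, 0.1134]
tool_rot: [-0.001, 0.998, 0.057, -0.001]
contact_force: [-1.3, -0.3, -1.0]
gripper_width: 0.002
grasp_force: 0.0
```

Request:
play_rows([
  [0,0,18,0,0,0],
  [0,0,18,0,0,0],
  [0,0,0,0,0,0],
  [0,0,0,0,0,0],
  [0,0,0,0,0,0],
])

```text
time: 2.57
tool_pos: [0.56, -0.042, 0.0804]
tool_rot: [0.0, 0.998, 0.056, 0.001]
contact_force: [-0.1, -1.5, 0.1]
gripper_width: -0.001
grasp_force: 0.0
```

Request:
play_rows([
  [0,0,0,0,0,0],
])

```text
time: 2.65
tool_pos: [0.5606, -0.0417, 0.081]
tool_rot: [0.0, 0.998, 0.056, 0.001]
contact_force: [0.6, -0.8, 0.5]
gripper_width: 0.002
grasp_force: 0.0
```

Request:
play_rows([
  [0,0,0,0,0,0],
  [0,0,0,0,0,0],
  [0,0,0,0,0,0],
])

```text
time: 2.9
tool_pos: [0.5601, -0.0409, 0.0801]
tool_rot: [0.0, 0.998, 0.057, 0.001]
contact_force: [0.5, -0.2, 0.5]
gripper_width: 0.0
grasp_force: 0.0
```

Run:
```python
from h import *
s,R,p=pose(); f=grab('wrist','w2.png'); np.savez('pics/w2p.npz',R=R,p=p); print(p,s['contact_force'],s['joint_pos'])
cv2.imwrite('pics/w2c.png',cv2.resize(f['image'][60:330,140:420][:,:,::-1],None,fx=2,fy=2))
s,R,p=pose();print(p,s['contact_force'],s['joint_pos'])
```

```text
[ 0.56011219 -0.04089725  0.0800523 ] [ 0.52682056 -0.16638111  0.50504906] [-2.05381292e-01  6.38145176e-02  1.89241987e+00 -3.33265910e-05
  1.18417209e+00  1.25144684e+00]
[ 0.55997127 -0.04080121  0.07981714] [-0.21353333 -0.1910803  -0.38298469] [-2.05272419e-01  6.40273057e-02  1.89264039e+00 -1.42393532e-05
  1.18412364e+00  1.25146754e+00]
```

View pics/w2c.png

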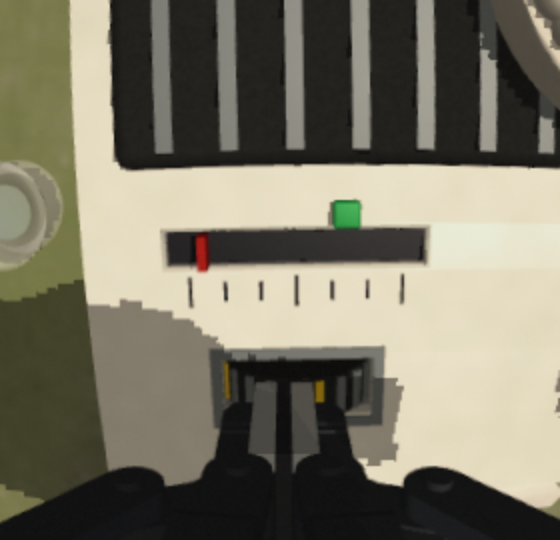

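The close-up shows the fingertips at crop column 284, with the slot centre at 297. That puts them a little left of the wheel, as I want. The pointer is at crop column 202 and the tab at 347, in a window spanning 165–428.

Request:
play_rows([
  [0,-3,3,0,0,0],
  [0,0,2.5,0,0,0],
  [0,0,0,0,0,0],
  [0,0,0,0,0,0],
])

```text
time: 3.28
tool_pos: [0.559, -0.0376, 0.0733]
tool_rot: [-0.0, 0.998, 0.057, -0.0]
contact_force: [-0.7, 0.3, -0.5]
gripper_width: -0.002
grasp_force: 0.0
```

Request:
play_rows([
  [0,0,0.5,0,0,0],
  [0,0,0,0,0,0],
  [0,0,0,0,0,0],
])

```text
time: 3.53
tool_pos: [0.5594, -0.0378, 0.0733]
tool_rot: [0.0, 0.998, 0.057, 0.0]
contact_force: [0.7, -1.2, 1.1]
gripper_width: 0.0
grasp_force: 0.0
```

Request:
play_rows([
  [0,0,0.7,0,0,0],
  [0,0,0,0,0,0],
  [0,0,0,0,0,0],
])

```text
time: 3.78
tool_pos: [0.5594, -0.0378, 0.0726]
tool_rot: [-0.0, 0.998, 0.057, -0.0]
contact_force: [-0.8, -0.3, 0.3]
gripper_width: -0.003
grasp_force: 0.0
```

Request:
play_rows([
  [0,0,0,0,0,0],
])

```text
time: 3.87
tool_pos: [0.5594, -0.0378, 0.0726]
tool_rot: [0.0, 0.998, 0.057, 0.0]
contact_force: [0.5, 0.8, -2.1]
gripper_width: 0.0
grasp_force: 0.0
```

Request:
play_rows([
  [0,0,1,0,0,0],
  [0,0,0,0,0,0],
  [0,0,0,0,0,0],
])

```text
time: 4.12
tool_pos: [0.5596, -0.0378, 0.072]
tool_rot: [0.0, 0.998, 0.057, 0.0]
contact_force: [-0.4, 0.7, 2.8]
gripper_width: -0.005
grasp_force: 1.4
```

Request:
play_rows([
  [0,0,0,0,0,0],
])

```text
time: 4.2
tool_pos: [0.5596, -0.0378, 0.072]
tool_rot: [0.0, 0.998, 0.057, 0.0]
contact_force: [-0.9, -0.2, 3.1]
gripper_width: -0.004
grasp_force: 1.6
```

Request:
play_rows([
  [0,0,0,0,0,0],
])

```text
time: 4.28
tool_pos: [0.5596, -0.0378, 0.072]
tool_rot: [0.0, 0.998, 0.057, 0.0]
contact_force: [-1.7, -0.5, 3.6]
gripper_width: 0.002
grasp_force: 1.7
```

Request:
play_rows([
  [0,0,0.3,0,0,0],
  [0,1.5,0,0,0,0],
  [0,1.5,0,0,0,0],
  [0,0,0,0,0,0],
])

```text
time: 4.62
tool_pos: [0.5599, -0.0405, 0.0717]
tool_rot: [-0.001, 0.998, 0.057, 0.0]
contact_force: [-1.6, 1.4, 5.3]
gripper_width: 0.002
grasp_force: 2.7
```

Request:
play_rows([
  [0,2,0,0,0,0],
  [0,2,0,0,0,0],
  [0,2,0,0,0,0],
  [0,0,0,0,0,0],
])

```text
time: 4.95
tool_pos: [0.5607, -0.0465, 0.0718]
tool_rot: [-0.001, 0.998, 0.057, 0.0]
contact_force: [-2.1, 1.0, 4.8]
gripper_width: -0.002
grasp_force: 2.6
```

Request:
play_rows([
  [0,2,0,0,0,0],
  [0,2,0,0,0,0],
  [0,2,0,0,0,0],
  [0,1,0,0,0,0],
  [0,0,0,0,0,0],
])

```text
time: 5.37
tool_pos: [0.5616, -0.0537, 0.0716]
tool_rot: [-0.0, 0.998, 0.057, 0.001]
contact_force: [-0.6, 1.9, 5.5]
gripper_width: -0.0
grasp_force: 2.0
```

```bash
cat >> h.py <<'E'
def marks(f,R,p):
    h=cv2.cvtColor(f['image'],cv2.COLOR_RGB2HSV); H,S,V=h[...,0].astype(int),h[...,1],h[...,2]
    red=(((H<6)|(H>174))&(S>150)&(V>90)).astype(np.uint8); gr=((H>45)&(H<80)&(S>120)&(V>60)).astype(np.uint8)
    out=[]
    for m in(red,gr):
        n,l,st,c=cv2.connectedComponentsWithStats(m)
        for i in range(1,n):
            if st[i,4]>8: q=wz(f,R,p,*c[i],.05); d=(R.T@(q-np.array([.560,-.046,.05])))*1000; out.append((np.round(c[i],1),int(st[i,4]),np.round(d[:2],1)))
        out.append('-')
    return out
E
python3 - <<'E'
from h import *
q=np.load('pics/w2p.npz'); print(*marks(dict(np.load('pics/w2.png.npz')),q['R'],q['p']),sep='\n')
s,R,p=pose(); f=grab('wrist','w3.png'); print(*marks(f,R,p),sep='\n')
E
```

```text
(array([240.5, 186.1]), 95, array([ 38. , -24.5]))
-
(array([313. , 166.6]), 178, array([47.8, 11.4]))
(array([469.9, 259.1]), 1294, array([ -5.4, 110.3]))
-
(array([236.1, 189.4]), 99, array([ 38.3, -12.7]))
-
(array([286.6, 169.7]), 202, array([47.6, 11.2]))
(array([457.6, 267.2]), 1518, array([ -5.9, 109.4]))
-
```

The first stroke moved the pointer from −24.5 to −12.7 mm; the tab stands at 11.2. That leaves about 24 mm, so two more strokes of 16 mm.

Request:
play_rows([
  [0,0,-4,0,0,0],
  [0,-8,0,0,0,0],
  [0,-8,0,0,0,0],
  [0,0,0,0,0,0],
  [0,0,0,0,0,0],
])

```text
time: 5.83
tool_pos: [0.5588, -0.0371, 0.0747]
tool_rot: [0.0, 0.998, 0.058, -0.001]
contact_force: [-0.2, 0.4, 0.4]
gripper_width: -0.002
grasp_force: 0.0
```

Request:
play_rows([
  [0,0,2,0,0,0],
  [0,0,1,0,0,0],
  [0,0,0.6,0,0,0],
  [0,0,0,0,0,0],
  [0,0,0,0,0,0],
])

```text
time: 6.25
tool_pos: [0.5594, -0.0378, 0.072]
tool_rot: [-0.0, 0.998, 0.057, -0.0]
contact_force: [-2.2, 1.4, 3.9]
gripper_width: -0.0
grasp_force: 1.7
```

Request:
play_rows([
  [0,0,0.3,0,0,0],
  [0,2,0,0,0,0],
  [0,2,0,0,0,0],
  [0,2,0,0,0,0],
  [0,2,0,0,0,0],
])

```text
time: 6.67
tool_pos: [0.5605, -0.0455, 0.0719]
tool_rot: [-0.0, 0.998, 0.057, 0.0]
contact_force: [-2.5, 2.7, 4.1]
gripper_width: -0.003
grasp_force: 2.5
```

Request:
play_rows([
  [0,2,0,0,0,0],
  [0,2,0,0,0,0],
  [0,2,0,0,0,0],
  [0,2,0,0,0,0],
  [0,0,0,0,0,0],
])

```text
time: 7.08
tool_pos: [0.5616, -0.0541, 0.0716]
tool_rot: [0.0, 0.998, 0.057, 0.0]
contact_force: [-0.7, 1.1, 3.9]
gripper_width: -0.005
grasp_force: 1.7
```

Request:
play_rows([
  [0,0,-4,0,0,0],
  [0,-8,0,0,0,0],
  [0,-8,0,0,0,0],
  [0,0,0,0,0,0],
  [0,0,0,0,0,0],
])

```text
time: 7.5
tool_pos: [0.5589, -0.037, 0.0749]
tool_rot: [0.0, 0.998, 0.058, -0.0]
contact_force: [0.2, 0.3, 0.5]
gripper_width: -0.002
grasp_force: 0.0
```

Run:
```python
from h import *
s,R,p=pose(); f=grab('wrist','w4.png'); print(*marks(f,R,p),sep='\n')
```

```text
(array([298.6, 185.6]), 97, array([38.6,  0.2]))
-
(array([322.5, 167.2]), 192, array([47.6, 11.5]))
(array([480.8, 261.6]), 1289, array([ -5.9, 111.5]))
-
```

Request:
play_rows([
  [0,0,2,0,0,0],
  [0,0,1,0,0,0],
  [0,0,0.6,0,0,0],
  [0,0,0,0,0,0],
  [0,0,0,0,0,0],
])

```text
time: 7.97
tool_pos: [0.5594, -0.0378, 0.072]
tool_rot: [-0.0, 0.998, 0.057, -0.0]
contact_force: [-1.5, 0.9, 3.0]
gripper_width: 0.001
grasp_force: 1.4
```

Request:
play_rows([
  [0,0,0.3,0,0,0],
  [0,2,0,0,0,0],
  [0,2,0,0,0,0],
  [0,2,0,0,0,0],
  [0,2,0,0,0,0],
])

```text
time: 8.38
tool_pos: [0.5605, -0.0458, 0.0718]
tool_rot: [-0.0, 0.998, 0.057, 0.0]
contact_force: [-1.8, 2.6, 5.5]
gripper_width: 0.001
grasp_force: 2.5
```

Request:
play_rows([
  [0,2,0,0,0,0],
  [0,2,0,0,0,0],
  [0,1.5,0,0,0,0],
  [0,1,0,0,0,0],
  [0,0,0,0,0,0],
])

```text
time: 8.8
tool_pos: [0.5613, -0.0525, 0.0717]
tool_rot: [0.0, 0.998, 0.057, 0.0]
contact_force: [0.5, 1.3, 4.2]
gripper_width: 0.001
grasp_force: 2.2
```

Request:
play_rows([
  [0,0,-10,0,0,0],
  [0,0,-10,0,0,0],
  [0,0,0,0,0,0],
  [0,0,0,0,0,0],
])

```text
time: 9.13
tool_pos: [0.5618, -0.0525, 0.0926]
tool_rot: [0.0, 0.998, 0.057, 0.001]
contact_force: [0.3, 0.3, -0.5]
gripper_width: -0.005
grasp_force: 0.0
```

Run:
```python
from h import *
s,R,p=pose(); f=grab('wrist','w5.png'); print(*marks(f,R,p),sep='\n'); print(p)
cv2.imwrite('pics/w5c.png',cv2.resize(f['image'][60:330,140:500][:,:,::-1],None,fx=2,fy=2))
f=grab('top','top2.png'); print(*[(x) for x in [1]])
```

```text
(array([287.5, 180.5]), 64, array([38.7, 10.9]))
-
(array([288.3, 164. ]), 158, array([47.6, 11.3]))
(array([441.8, 251.6]), 1304, array([ -4.8, 107.9]))
-
[ 0.5617668  -0.0525216   0.09264807]
1
```

View pics/w5c.png

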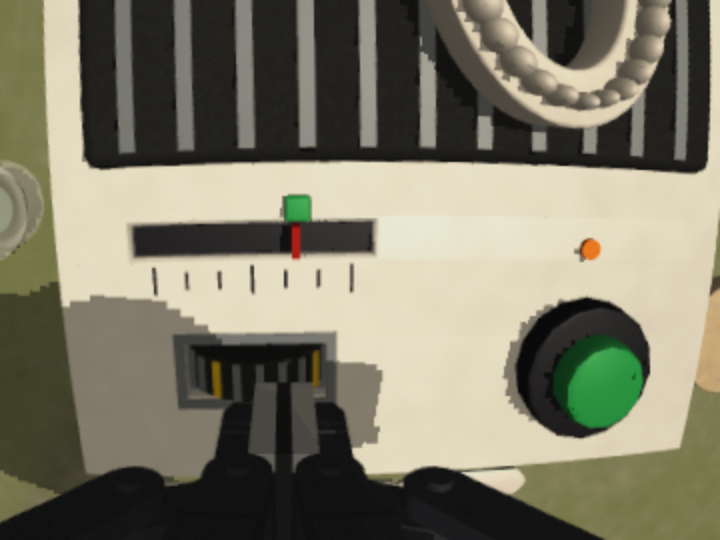

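The pointer stands at the tab: 10.9 against 11.3 mm. Now I'll triangulate the button top.

Run:
```python
from h import *
f1=dict(np.load('pics/w1.png.npz')); q=np.load('pics/w1p.npz'); s,R,p=pose(); f5=dict(np.load('pics/w5.png.npz'))
for z in (.055,.06,.065,.07,.075): print(z,wz(f1,q['R'],q['p'],338,131,z)[:2],wz(f5,R,p,439.5,250.5,z)[:2])
t=np.array([.5715,-.1425,.065]); print(np.round(R.T@(t-p)*1000,1))
```

```text
0.055 [ 0.5738954  -0.14420331] [ 0.56956965 -0.14755716]
0.06 [ 0.57399222 -0.14331891] [ 0.57145236 -0.14443886]
0.065 [ 0.57408904 -0.14243451] [ 0.57333507 -0.14132055]
0.07 [ 0.57418587 -0.14155011] [ 0.57521778 -0.13820225]
0.075 [ 0.57428269 -0.14066572] [ 0.57710049 -0.13508394]
[ 0.3 90.9 26.4]
```

Request:
play_rows([
  [0,0,-8,0,0,0],
  [0.5,30,0,0,0,0],
  [0.5,30,0,0,0,0],
  [0.5,31,0,0,0,0],
  [0,0,0,0,0,0],
])

```text
time: 9.65
tool_pos: [0.5736, -0.1468, 0.1004]
tool_rot: [0.001, 0.998, 0.055, 0.001]
contact_force: [-0.0, 0.8, 0.8]
gripper_width: 0.002
grasp_force: 0.0
```

Request:
play_rows([
  [0,0,8,0,0,0],
  [0,0,6,0,0,0],
  [0,0,0,0,0,0],
  [0,0,0,0,0,0],
  [0,0,0,0,0,0],
])

```text
time: 10.07
tool_pos: [0.5724, -0.1414, 0.0853]
tool_rot: [-0.0, 0.998, 0.058, -0.001]
contact_force: [-0.8, -0.2, 1.7]
gripper_width: 0.001
grasp_force: 0.9
```

Request:
play_rows([
  [0,0,1.5,0,0,0],
  [0,0,0,0,0,0],
  [0,0,0,0,0,0],
])

```text
time: 10.32
tool_pos: [0.5729, -0.1418, 0.0841]
tool_rot: [-0.0, 0.998, 0.057, 0.0]
contact_force: [-0.6, 2.3, 1.8]
gripper_width: 0.0
grasp_force: 1.2
```

Request:
play_rows([
  [0,0,1.5,0,0,0],
  [0,0,0,0,0,0],
  [0,0,0,0,0,0],
])

```text
time: 10.57
tool_pos: [0.5732, -0.1421, 0.0827]
tool_rot: [-0.0, 0.998, 0.057, 0.0]
contact_force: [-0.2, 1.6, 3.5]
gripper_width: 0.002
grasp_force: 1.6
```

Request:
play_rows([
  [0,0,1.5,0,0,0],
  [0,0,0,0,0,0],
  [0,0,0,0,0,0],
])

```text
time: 10.82
tool_pos: [0.5733, -0.1423, 0.0813]
tool_rot: [-0.0, 0.998, 0.057, 0.0]
contact_force: [0.2, 2.5, 3.5]
gripper_width: 0.002
grasp_force: 2.0
```

Request:
play_rows([
  [0,0,1,0,0,0],
  [0,0,0,0,0,0],
  [0,0,0,0,0,0],
])

```text
time: 11.07
tool_pos: [0.5733, -0.1424, 0.0803]
tool_rot: [-0.0, 0.998, 0.057, 0.0]
contact_force: [0.7, 3.6, 5.2]
gripper_width: -0.006
grasp_force: 2.3
```

Request:
play_rows([
  [0,0,1,0,0,0],
  [0,0,0,0,0,0],
  [0,0,0,0,0,0],
])

```text
time: 11.32
tool_pos: [0.5733, -0.1424, 0.08]
tool_rot: [-0.0, 0.998, 0.057, 0.0]
contact_force: [-0.4, 3.8, 9.0]
gripper_width: -0.002
grasp_force: 4.1
```

Request:
play_rows([
  [0,0,0.5,0,0,0],
  [0,0,0,0,0,0],
  [0,0,0,0,0,0],
])

```text
time: 11.57
tool_pos: [0.5733, -0.1424, 0.08]
tool_rot: [-0.0, 0.998, 0.057, 0.0]
contact_force: [-1.5, 3.5, 11.2]
gripper_width: -0.003
grasp_force: 5.2
```

The button is on its stop, fully down. I'll let go and rise clear.

Request:
play_rows([
  [0,0,-5,0,0,0],
  [0,0,-15,0,0,0],
  [0,0,-25,0,0,0],
  [0,0,-25,0,0,0],
  [0,0,0,0,0,0],
])

```text
time: 11.98
tool_pos: [0.5751, -0.1442, 0.1535]
tool_rot: [0.002, 0.998, 0.057, 0.003]
contact_force: [1.1, -0.7, 2.0]
gripper_width: -0.002
grasp_force: 0.0
```

Request:
play_rows([
  [-20,0,-20,0,0,0],
  [-20,0,-10,0,0,0],
  [0,0,0,0,0,0],
  [0,0,0,0,0,0],
])

```text
time: 12.32
tool_pos: [0.5325, -0.1475, 0.178]
tool_rot: [0.0, 0.998, 0.056, -0.0]
contact_force: [-0.2, -0.3, -0.2]
gripper_width: -0.002
grasp_force: 0.0
```

Run:
```python
from h import *
s,R,p=pose(); f=grab('wrist','w6.png'); print(*marks(f,R,p),sep='\n'); print(p,s['contact_force'])
```

```text
(array([170. , 112.5]), 30, array([39.3,  9.1]))
-
(array([172. , 101.7]), 54, array([48.1, 11.1]))
(array([278.6, 157.4]), 933, array([ 0.8, 96.6]))
-
[ 0.53246153 -0.14754214  0.17803169] [-0.15527973 -0.30923657 -0.20418986]
```

View pics/w6.png

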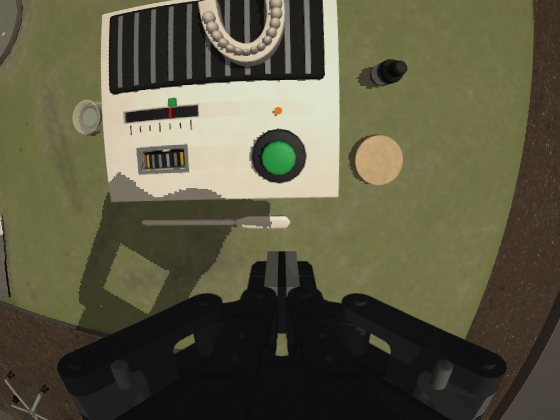

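From this oblique angle the pointer reads 2 mm off the tab, so I'll check from straight above. Everything else lies undisturbed.

Request:
play_rows([
  [0,-31,0,0,0,0],
  [0,-31,0,0,0,0],
  [0,-31,0,0,0,0],
  [0,0,0,0,0,0],
  [0,0,0,0,0,0],
])

```text
time: 12.78
tool_pos: [0.5222, -0.0534, 0.177]
tool_rot: [-0.0, 0.998, 0.058, -0.001]
contact_force: [0.3, -0.4, -0.5]
gripper_width: 0.002
grasp_force: 0.0
```

Request:
play_rows([
  [0,0,20,0,0,0],
  [0,0,20,0,0,0],
  [0,0,0,0,0,0],
  [0,0,0,0,0,0],
  [0,0,0,0,0,0],
])

```text
time: 13.2
tool_pos: [0.523, -0.0553, 0.1389]
tool_rot: [0.0, 0.998, 0.057, 0.0]
contact_force: [1.0, 0.4, 0.1]
gripper_width: 0.0
grasp_force: 0.0
```

Run:
```python
from h import *
s,R,p=pose(); f=grab('wrist','w7.png'); print(*marks(f,R,p),sep='\n'); print(p,s['contact_force'])
cv2.imwrite('pics/w7c.png',cv2.resize(f['image'][40:230,190:390][:,:,::-1],None,fx=3,fy=3))
```

```text
(array([288.8, 107.8]), 42, array([39.9, 10.9]))
-
(array([289.4,  95.5]), 98, array([48.1, 11.3]))
(array([420.4, 169.4]), 1002, array([  0.3, 105.6]))
-
[ 0.52304001 -0.05530994  0.13890895] [1.0067631  0.35611761 0.11257758]
```

View pics/w7c.png

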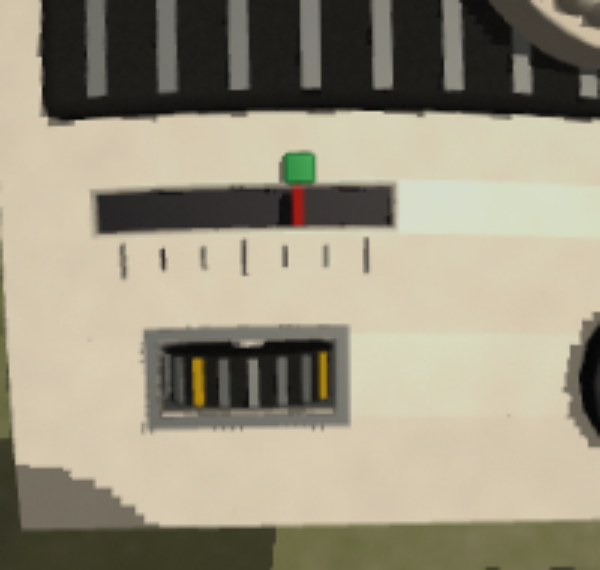

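From straight above, the pointer (crop column 298) lines up with the tab (299), so the 2 mm was parallax. The arm is clear of everything.

```bash
python3 -c "
from h import *
print(manip.job_done())"
```

```text
the job is handed in; nothing more can be done
None
```

The pointer was rolled to within about 0.4 mm of the green tab, with readings on the wheel of at most 5.5 N. The start button was then pressed to its stop and let go, nothing else looked disturbed, and the job was handed in at about 13 s.

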